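# Clamp the hub and hold the loupe in focus over it

### The arm

A 6-joint arm with a two-finger parallel gripper is mounted at the origin on the work surface. World frame = base frame: x ahead of the robot, y to its left, z up, the work surface at z = 0. Lengths are in mm, angles in rad, forces in N, time in s.
With the tool pointing down it reaches from about 300 to 950 mm from the base axis. Payload 3.1 kg.
Tool frame: the origin (TCP) lies midway between the tips of the shut fingers; the grasp point (between the pads) lies 19 mm behind it; z points along the fingers, y is the line along which they close (so a half turn about z gives the same grasp; the last joint's range is limited). The gripper opens to 85 mm and grips with 20 to 120 N. Pads are 22 mm wide; open, the fingers measure 114 mm over their backs; the gripper's body (76 mm by 85 mm) begins 54 mm behind the grasp point. The pads swing forward as they close: fully open they stand 13 mm farther back than shut.
Start: joints at [1.21, 0.308, 1.634, -0, 1.2, -0.07], TCP at [179.225, 598.757, 231.272] pointing down, gripper open.
Joint ranges: [-3.06, 3.06], [-0.79, 1.96], [0.05, 2.63], [-1.19, 4.34], [0.05, 2.64], [-2.94, 2.94]. Speed limits (rad/s): [2.79, 2.79, 3.14, 3.14, 3.14, 3.14].

### API

Orientations are given as a unit quaternion [x, y, z, w].
In Python, from rig import env gives the robot as it stands.
- The arm moves only by the tool step_arm, never from a script. Its argument "series" is a list of rows, each an object of numbers: "tx", "ty", "tz": the shift along the tool's x, y, z in units of 25 mm (1.0 is 25 mm); "wx", "wy", "wz": the turn, a rotation vector about the tool's x, y, z in units of 0.15 rad (1.0 is 0.15 rad); "hand": the opening, from -1 (shut) to 1 (fully open). A call has 1 to 8 rows; each row shifts and turns the commanded pose from where the row before left it, along the tool's axes as they then stand; what a row does not reach is not made up. A row lasts 1/10 s, in which the tool goes at most 50 mm and 8.59 degrees, less where a joint would pass 70% of its speed; a pose out of reach is approached as far as the arm can. A call with a number of a shift or a turn outside -1 to 1 is refused whole. A call with a gripper value outside its range is refused whole. The fingers move at their own pace and stop on an object; the grip force is fixed at half the most. Time passes only in rows, so rows that do not move let the fingers close. It gives the time, the measured TCP pose, the force, the opening and the grip force at its end, in the units of the state.
- env.get_obs(): the state, without advancing time (a new reading comes with each control period).
- env.read_camera(name): name is "side" or "top" or "wrist"; returns a dict with "color" (400x640x3 uint8, red, green, blue), "mtx" (3x3 intrinsics, pixels), "xyz" and "orientation" of the camera in the world; the wrist camera has in their place "hand_eye" (4x4, takes a point from camera to tool coordinates, whose origin is the TCP and whose axes are the flange's). Camera axes: x right, y down, z forward; pixel columns grow to the right and rows downward; lengths in mm; the calibration is good to about 2 mm. The wrist camera is an equidistant fisheye: a pixel r from the principal point sees the ray r / f radians off the axis. A picture is of the moment at which its call begins: read the wrist's pose just before it. There is no depth.
- env.hand_in(): hands the job in; it is judged then, once.
The state is a dict: "clock": time; "joint_pos": joint angles; "qvel": joint speeds; "effort": joint torques, N m; "eef_pos": TCP position; "tool_rot": TCP orientation; "wrist_force": force on the tool from outside, world axes, zero at the start; "wrist_torque": the same for the moment, N m; "grip_width": finger opening in mm; "grasp_force": force on a finger pad.
Only numpy, scipy, OpenCV 4.12 (cv2) and the standard library are available. Lean on these libraries where they do the work, as an engineer would, in place of code of your own. Each camera call takes 0.05 s, during which the arm holds its last target. There are 200 camera calls.

### The job

The flanged hub sits in the nest of the inspection fixture: first swing the fixture's hinged keeper bar fully shut over the hub's flange, until it clicks home past its ball detent. Then pick up the loupe and hold it level above the hub, the lens centred over the hub's boss and its rim's mid-height level with the tip of the focus pointer on the fixture's post, and finish while still holding it there, still and clear of everything but the gripper. Do not knock the pointer, lift or shift the hub, or disturb the other things on the bench.

Things in the scene. Friction and masses are not known exactly. Their poses are not given: they have to be found in the camera images.
- fixture: Inspection fixture bolted down: aluminium plate 14 mm thick, x -80 to +95, y -90 to +90 mm. Origin: underside, below the nest's centre; x from the nest to the focus post, y from the nest to the keeper's hinge, z up. Four dowels 10 mm tall stand round the hub, the hinge post at x -22, y +60, a stop block (12 x 22 mm, top at 34 mm) at x -9.5, y -69 beyond the shut bar's free end.
- keeper (a joint): Keeper bar's angle, rad, vertical hinge. 0: shut, along the fixture's -y from the hinge, over the flange beside the boss. Grows clockwise from above as it opens (free end towards the fixture's -x), to 1.6; starts at 0.7 to 1.4. Light friction (0.4 N at the knob), stays where left. From 0.11 to 0.05 it climbs a sprung ball (a few N at the knob); below 0.05 the ball pushes it on to its stop at 0.
- keeper_hinge (a point): Point on the keeper bar's hinge axis, at the height of the bar's top (35 mm above the bench). The bar is steel, 12 mm wide, 8 mm thick (27 to 35 mm above the bench), and reaches 130 mm from the hinge.
- keeper_knob (a point): Centre of the top of the keeper bar's knob, an upright black cylinder 13 mm in diameter and 28 mm tall on the bar (35 to 63 mm above the bench), 118 mm from the hinge axis. It can be pinched from above or pushed.
- post_top (a point): Top of the focus post, an upright steel rod 10 mm thick with black rings every 10 mm, 72 mm from the nest's centre on the fixture's +x side; 160 mm above the bench.
- mark_tip (a point): Tip of the focus pointer, a brass cone 24 mm long that points from a collar (22 mm diameter) on the focus post towards the hub (fixture's -x); the tip is 48 mm from the hub's axis. Its height is the focal height, 95 to 135 mm above the bench, different every time. Collar held by friction only. Axes as the fixture's.
- hub: The part to be inspected: a steel hub lying in the nest of the fixture, loose between the dowels with 2 mm play: flange 64 mm in diameter and 10 mm thick, with a boss 26 mm in diameter rising to 18 mm; 0.25 kg. Origin: centre of its underside, 14 mm above the bench; z up along its axis.
- hub_top (a point): Centre of the top of that hub's boss, 32 mm above the bench.
- loupe: Hand loupe lying flat: lens in a black rim 68 mm in diameter, 12 mm thick; flat-sided aluminium handle with black bands, x -128 to -52, 14 mm wide, 21 mm tall, joined by a 10 mm neck. Origin: centre of the underside of the rim; z up through the lens, -x along the handle. 0.09 to 0.18 kg, centre of mass near x -70.
- lens (a point): Centre of the loupe's lens, at its rim's mid-height, 6 mm above the loupe's underside.
- loupe_grip (a point): Where to pinch the loupe's handle, 75 mm from the lens centre towards the handle's end (loupe's -x), at half the handle's height (10.5 mm above its underside), near the centre of mass; the fingers close along the loupe's y on the 14 mm width.
- spare_hub: Bystander: another hub of the same kind lying on the bench beside the fixture, 64 mm diameter, 18 mm tall. Origin: centre of its underside.
- parts_box: Bystander: open clear plastic parts box with oddments, 110 x 75 x 45 mm, long side along its x. Origin: centre of its underside. It lies on the side of the fixture where the loupe is not.
- spool: Bystander: white plastic spool, 60 mm diameter, 42 mm tall, standing. Origin: centre of its underside.
- tape_roll: Bystander: brown cardboard ring lying flat, 90 mm diameter, 24 mm tall. Origin: centre of its underside.
- screwdriver: Bystander: screwdriver with a red handle, lying along its x. Origin: underside, near its middle.
- wrench: Bystander: steel wrench, lying along its x. Origin: underside, near its middle.
- oil_can: Bystander: grey oil bottle with a black cap, 52 mm diameter, 120 mm tall, standing. Origin: centre of its underside.
Not all that is in view belongs to the job. Of the things that look like the loupe, the largest one is meant.

How it is judged:
By the outcome, as a careful person would: the job done as asked, in the order asked, and still so for the second after the job is handed in, while the arm keeps its last pose, push and grip.
It also fails if it takes over 58 s, if anything falls off the work surface, if the arm or the gripper's body presses on something with over 40 N, if the wrist force passes 120 N, or if a joint passes its speed limit or range.

## Working session

There is one attempt and no reset: what is moved stays moved. The work goes in short steps, Python scripts to look and compute and a tool call to move; the robot and the scene stay as the last step left them, time stands still between calls to the robot, and variables do not carry over. Pictures are saved under pics/ and viewed, at most 10 in all, crops included, and the job is handed in when it is done.

Besides the shell and the picture viewer there is one more tool, called as a command line: name --argument value ..., lists and objects as JSON in quotes. step_arm: Moves the arm, as the interface text tells. Its arguments: {"type":"object","properties":{"series":{"type":"array","items":{"type":"object","properties":{"tx":{"type":"number","minimum":-1,"maximum":1},"ty":{"type":"number","minimum":-1,"maximum":1},"tz":{"type":"number","minimum":-1,"maximum":1},"wx":{"type":"number","minimum":-1,"maximum":1},"wy":{"type":"number","minimum":-1,"maximum":1},"wz":{"type":"number","minimum":-1,"maximum":1},"hand":{"type":"number"}}}}},"required":["series"]}

```bash
mkdir -p pics; ls; python3 - <<'E'
from rig import env
import cv2, numpy as np
o=env.get_obs(); print(o)
for n in ("side","top","wrist"):
    d=env.read_camera(n); cv2.imwrite(f"pics/{n}0.png",d["color"][:,:,::-1])
    print(n,{k:np.round(v,4).tolist() for k,v in d.items() if k!="color"})
E
```

```text
pics
{'clock': 0.0, 'joint_pos': array([ 1.21035185e+00,  3.09012701e-01,  1.63516291e+00, -9.59273555e-06,
        1.19970591e+00, -6.97164502e-02]), 'qvel': array([-0.00086997,  0.00043242, -0.00141567, -0.00035279, -0.00095016,
        0.00122236]), 'effort': array([-1.62500601e-05, -4.15264177e+01, -2.76652604e+01, -1.20115537e-04,
        1.03901513e-02, -5.65810652e-06]), 'eef_pos': array([178.90816232, 597.9999503 , 230.053546  ]), 'tool_rot': array([ 1.44850795e-01,  9.89452848e-01, -1.11901767e-03, -2.39886791e-04]), 'wrist_force': array([ 0.45329508,  0.43968788, -0.11776342]), 'wrist_torque': array([0.06363768, 0.03113898, 0.0406432 ]), 'grasp_force': 0.0, 'grip_width': 85.25965693237927}
side {'mtx': [[451.3886, 0.0, 317.8635], [0.0, 451.3886, 195.1934], [0.0, 0.0, 1.0]], 'xyz': [339.5039, -926.987, 914.5429], 'orientation': [0.9027, -0.1044, 0.0485, -0.4146]}
top {'mtx': [[410.3902, 0.0, 314.5117], [0.0, 410.3902, 198.5387], [0.0, 0.0, 1.0]], 'xyz': [339.0852, -3.4651, 1308.5213], 'orientation': [0.7128, -0.696, 0.0571, -0.065]}
wrist {'mtx': [[309.7069, 0.0, 317.3288], [0.0, 309.7069, 204.0845], [0.0, 0.0, 1.0]], 'hand_eye': [[-0.001, -0.9664, -0.2569, 66.4229], [1.0, -0.0009, -0.0007, 1.1698], [0.0005, -0.2569, 0.9664, -141.9509], [0.0, 0.0, 0.0, 1.0]]}
```

View pics/top0.png

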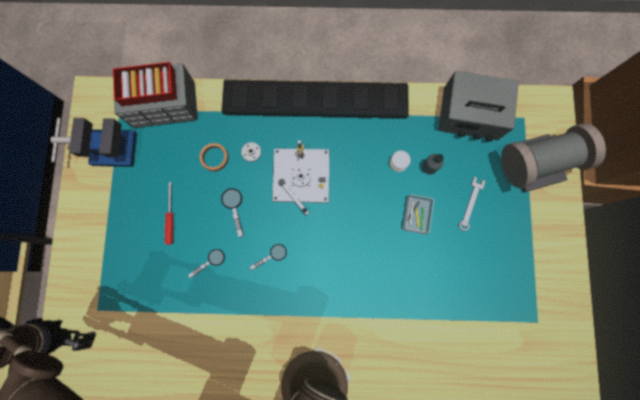

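View pics/side0.png

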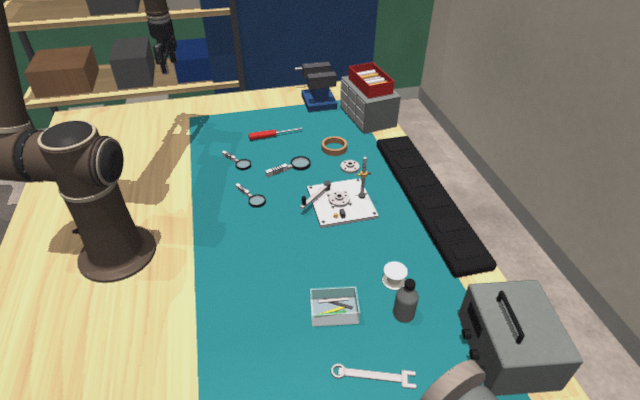

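Top view: loupe look-alikes are at (232,198) with its handle end at (239,235), at (217,257), and at (278,252). The first has the largest rim, so I choose it. The fixture plate spans (273–330, 149–202). Its post is near (300,150), the keeper hinge near (283,183) and the knob near (306,212). I check this in one close crop.

```bash
cat > h.py <<'E'
import numpy as np, cv2
from scipy.spatial.transform import Rotation as R
from rig import env
def ray(d,uv,obs=None):
    K=d["mtx"]; x=(uv[0]-K[0,2])/K[0,0]; y=(uv[1]-K[1,2])/K[1,1]
    if "xyz" in d:
        v=np.array([x,y,1.]); return np.array(d["xyz"]),R.from_quat(d["orientation"]).apply(v/np.linalg.norm(v))
    t=np.hypot(x,y); v=np.array([np.sin(t)*x/max(t,1e-9),np.sin(t)*y/max(t,1e-9),np.cos(t)])
    H=np.array(d["hand_eye"]); T=R.from_quat(obs["tool_rot"])
    return T.apply(H[:3,3])+obs["eef_pos"],T.apply(H[:3,:3]@v)
def proj(d,p,obs=None):
    K=d["mtx"]
    if "xyz" in d:
        q=R.from_quat(d["orientation"]).inv().apply(np.array(p)-d["xyz"]); return K[:2,:2].diagonal()*q[:2]/q[2]+K[:2,2]
    H=np.array(d["hand_eye"]); q=R.from_quat(obs["tool_rot"]).inv().apply(np.array(p)-obs["eef_pos"])
    q=H[:3,:3].T@(q-H[:3,3]); r=np.hypot(*q[:2]); t=np.arctan2(r,q[2]); return K[0,0]*t*q[:2]/r+K[:2,2]
def onz(d,uv,z,obs=None):
    o,v=ray(d,uv,obs); return o+v*(z-o[2])/v[2]
def tri(rays):
    A=sum(np.eye(3)-np.outer(v,v) for o,v in rays); b=sum((np.eye(3)-np.outer(v,v))@o for o,v in rays)
    p=np.linalg.solve(A,b); return p,max(np.linalg.norm(np.cross(p-o,v)) for o,v in rays)
E
python3 - <<'E'
from h import *
t=cv2.imread("pics/top0.png")[140:240,180:340]; s=cv2.imread("pics/side0.png")[125:225,250:410]
cv2.imwrite("pics/crop.png",np.vstack([cv2.resize(a,None,fx=3,fy=3,interpolation=cv2.INTER_CUBIC) for a in(t,s)]))
d=env.read_camera("top")
for u in [(301.5,176),(232,198),(239,235),(283,183),(306,212),(217,257),(278,252),(300,150)]: print(u,onz(d,u,20).round())
E
```

```text
(301.5, 176) [637.  58.  20.]
(232, 198) [560. 277.  20.]
(239, 235) [442. 248.  20.]
(283, 183) [612. 116.  20.]
(306, 212) [520.  40.  20.]
(217, 257) [372. 313.  20.]
(278, 252) [392. 124.  20.]
(300, 150) [723.  65.  20.]
```

View pics/crop.png

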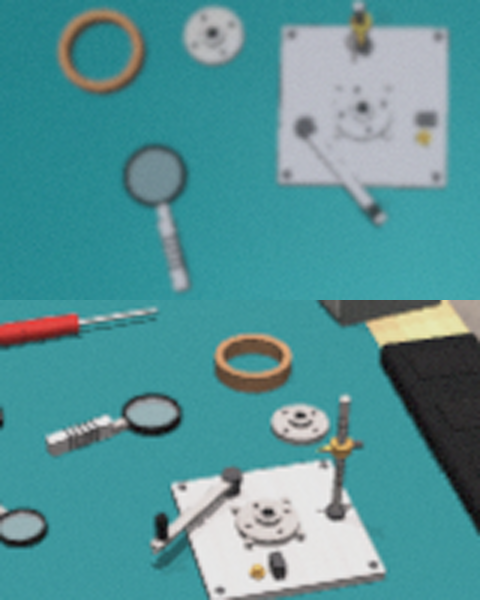

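The crop confirms the choice: the loupe with rim at top (231.7,198.3) is the largest. The keeper bar runs from the hinge (282,182) to the knob (306,211), about 0.9 rad open, and the focus post stands on the world +x side. I now move the wrist camera over the scene.

step_arm --series '[{"tx": -0.95,"ty": -0.85,"tz": -0.2,"hand": 1},{"tx": -0.95,"ty": -0.85,"tz": -0.2,"hand": 1},{"tx": -0.95,"ty": -0.85,"tz": -0.2,"hand": 1},{"tx": -0.95,"ty": -0.85,"tz": -0.2,"hand": 1},{"tx": -0.95,"ty": -0.85,"tz": -0.2,"hand": 1},{"tx": -0.95,"ty": -0.85,"tz": -0.2,"hand": 1},{"tx": -0.95,"ty": -0.85,"tz": -0.2,"hand": 1},{"tx": -0.95,"ty": -0.85,"tz": -0.2,"hand": 1}]'

```text
invalid input at $.series[0]: expected keys tx, ty, tz, wx, wy, wz, hand
```

step_arm --series '[{"tx": -0.95,"ty": -0.85,"tz": -0.2,"hand": 1},{"tx": -0.95,"ty": -0.85,"tz": -0.2,"hand": 1},{"tx": -0.95,"ty": -0.85,"tz": -0.2,"hand": 1},{"tx": -0.95,"ty": -0.85,"tz": -0.2,"hand": 1},{"tx": -0.95,"ty": -0.85,"tz": -0.2,"hand": 1},{"tx": -0.95,"ty": -0.85,"tz": -0.2,"hand": 1},{"hand": 1},{"hand": 1}]'

```text
invalid input at $.series[0]: expected keys tx, ty, tz, wx, wy, wz, hand
```

```bash
python3 - <<'E'
from h import *
import pickle
o=env.get_obs(); d=env.read_camera("wrist"); pickle.dump((o,d),open("w1.pkl","wb"))
print(o["eef_pos"],o["tool_rot"],o["clock"])
cv2.imwrite("pics/w1.png",d["color"][:,:,::-1])
E
```

```text
[179.02822801 598.26331534 230.48415566] [ 1.44877373e-01  9.89449334e-01 -7.35274280e-04 -1.46912162e-04] 0.2
```

View pics/w1.png

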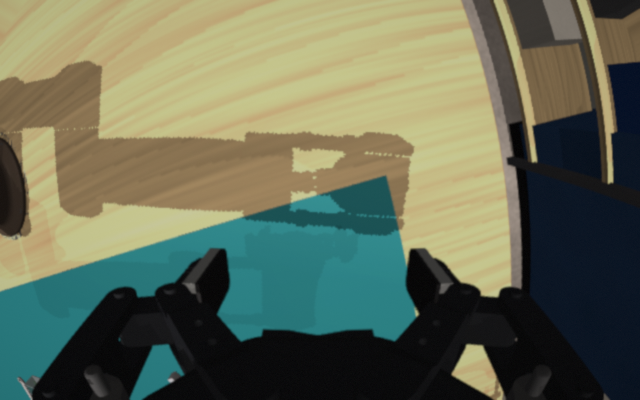

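The pose did not change because every key must be given. The picture shows that the wrist camera sees the tool's +x side, with the gripper at the bottom of the image. I'll approach with the tool x towards world +y.

step_arm --series '[{"tx": 0,"ty": 0,"tz": -0.35,"wx": 0,"wy": 0,"wz": 1,"hand": 1},{"tx": 0,"ty": 0,"tz": -0.35,"wx": 0,"wy": 0,"wz": 1,"hand": 1},{"tx": 0,"ty": 0,"tz": -0.35,"wx": 0,"wy": 0,"wz": 1,"hand": 1},{"tx": 0,"ty": 0,"tz": -0.35,"wx": 0,"wy": 0,"wz": 1,"hand": 1},{"tx": 0,"ty": 0,"tz": -0.35,"wx": 0,"wy": 0,"wz": 1,"hand": 1},{"tx": 0,"ty": 0,"tz": -0.35,"wx": 0,"wy": 0,"wz": 1,"hand": 1},{"tx": 0,"ty": 0,"tz": -0.35,"wx": 0,"wy": 0,"wz": 1,"hand": 1},{"tx": 0,"ty": 0,"tz": -0.35,"wx": 0,"wy": 0,"wz": 1,"hand": 1}]'

```text
clock: 1.05
eef_pos: [179.1, 598.6, 301.4]
tool_rot: [0.681, 0.733, -0.0, 0.0]
wrist_force: [0.9, 0.4, -0.3]
grip_width: 85.7
grasp_force: 0.0
```

step_arm --series '[{"tx": -1,"ty": 0.5,"tz": 0,"wx": 0,"wy": 0,"wz": 0,"hand": 1},{"tx": -1,"ty": 0.5,"tz": 0,"wx": 0,"wy": 0,"wz": 0,"hand": 1},{"tx": -1,"ty": 0.5,"tz": 0,"wx": 0,"wy": 0,"wz": 0,"hand": 1},{"tx": -1,"ty": 0.5,"tz": 0,"wx": 0,"wy": 0,"wz": 0,"hand": 1},{"tx": -1,"ty": 0.5,"tz": 0,"wx": 0,"wy": 0,"wz": 0,"hand": 1},{"tx": -1,"ty": 0.5,"tz": 0,"wx": 0,"wy": 0,"wz": 0,"hand": 1},{"tx": -1,"ty": 0.5,"tz": 0,"wx": 0,"wy": 0,"wz": 0,"hand": 1},{"tx": -1,"ty": 0.5,"tz": 0,"wx": 0,"wy": 0,"wz": 0,"hand": 1}]'

```text
clock: 1.85
eef_pos: [295.3, 406.3, 301.3]
tool_rot: [0.678, 0.735, 0.0, 0.0]
wrist_force: [0.3, -0.7, 0.1]
grip_width: 85.4
grasp_force: 0.0
```

step_arm --series '[{"tx": -1,"ty": 0.5,"tz": 0,"wx": 0,"wy": 0,"wz": 0,"hand": 1},{"tx": -1,"ty": 0.5,"tz": 0,"wx": 0,"wy": 0,"wz": 0,"hand": 1},{"tx": -1,"ty": 0.5,"tz": 0,"wx": 0,"wy": 0,"wz": 0,"hand": 1},{"tx": -1,"ty": 0.5,"tz": 0,"wx": 0,"wy": 0,"wz": 0,"hand": 1},{"tx": -0.5,"ty": 0.5,"tz": 0,"wx": 0,"wy": 0,"wz": 0,"hand": 1},{"tx": 0,"ty": 0,"tz": 0,"wx": 0,"wy": 0,"wz": 0,"hand": 1},{"tx": 0,"ty": 0,"tz": 0,"wx": 0,"wy": 0,"wz": 0,"hand": 1}]'

```text
clock: 2.55
eef_pos: [366.1, 300.2, 301.2]
tool_rot: [0.679, 0.734, -0.0, -0.0]
wrist_force: [-0.4, -0.1, 0.8]
grip_width: 85.4
grasp_force: 0.0
```

```bash
python3 - <<'E'
from h import *
import pickle
o=env.get_obs(); d=env.read_camera("wrist"); pickle.dump((o,d),open("w1.pkl","wb"))
print(o["eef_pos"],o["tool_rot"],o["clock"])
cv2.imwrite("pics/wa.png",d["color"][:,:,::-1])
t=env.read_camera("top")
for u in [(300.7,175.7),(231.7,198.3),(239,235),(282,182),(306,211.3)]: print(proj(d,onz(t,u,20),o).round())
E
```

```text
[366.07146891 300.20878052 301.23690386] [ 6.78700363e-01  7.34415207e-01 -2.18811923e-05 -3.46209679e-04] 2.55
[458. 319.]
[446. 198.]
[368. 212.]
[456. 291.]
[396. 330.]
```

step_arm --series '[{"tx": -1,"ty": 0.5,"tz": 0,"wx": 0,"wy": 0,"wz": 0,"hand": 1},{"tx": -1,"ty": 0.5,"tz": 0,"wx": 0,"wy": 0,"wz": 0,"hand": 1},{"tx": -1,"ty": 0.5,"tz": 0,"wx": 0,"wy": 0,"wz": 0,"hand": 1},{"tx": -1,"ty": 0.5,"tz": 0,"wx": 0,"wy": 0,"wz": 0,"hand": 1},{"tx": -1,"ty": 0.5,"tz": 0,"wx": 0,"wy": 0,"wz": 0,"hand": 1},{"tx": -1,"ty": 0.5,"tz": 0,"wx": 0,"wy": 0,"wz": 0,"hand": 1},{"tx": -1,"ty": 0.5,"tz": 0,"wx": 0,"wy": 0,"wz": 0,"hand": 1},{"tx": -1,"ty": 0.5,"tz": 0,"wx": 0,"wy": 0,"wz": 0,"hand": 1}]'

```text
clock: 3.45
eef_pos: [482.0, 109.0, 301.3]
tool_rot: [0.678, 0.735, 0.0, -0.0]
wrist_force: [0.5, -0.5, -0.6]
grip_width: 85.3
grasp_force: 0.0
```

step_arm --series '[{"tx": -1,"ty": 0.5,"tz": 0,"wx": 0,"wy": 0,"wz": 0,"hand": 1},{"tx": -1,"ty": 0.5,"tz": 0,"wx": 0,"wy": 0,"wz": 0,"hand": 1},{"tx": -1,"ty": 0.5,"tz": 0,"wx": 0,"wy": 0,"wz": 0,"hand": 1},{"tx": -1,"ty": 0.5,"tz": 0,"wx": 0,"wy": 0,"wz": 0,"hand": 1},{"tx": 0,"ty": 0,"tz": 0,"wx": 0,"wy": 0,"wz": 0,"hand": 1},{"tx": 0,"ty": 0,"tz": 0,"wx": 0,"wy": 0,"wz": 0,"hand": 1}]'

```text
clock: 4.05
eef_pos: [539.5, 13.9, 300.9]
tool_rot: [0.678, 0.735, -0.0, -0.001]
wrist_force: [0.2, 0.6, 0.2]
grip_width: 85.4
grasp_force: 0.0
```

```bash
python3 - <<'E'
from h import *
import pickle
o=env.get_obs(); d=env.read_camera("wrist"); pickle.dump((o,d),open("w2.pkl","wb"))
print(o["eef_pos"],o["tool_rot"],o["clock"])
t=env.read_camera("top")
for u in [(300.7,175.7),(282,182),(306,211.3)]: print(proj(d,onz(t,u,20),o).round())
a=d["color"][:,:,::-1]; b=pickle.load(open("w1.pkl","rb"))[1]["color"][:,:,::-1]
cv2.imwrite("pics/m1.png",np.vstack([cv2.resize(a[60:260,230:530],(675,450)),b[160:260,330:500].repeat(2,0).repeat(2,1)[:150,:] if 0 else cv2.resize(np.hstack([b[150:250,330:500]]),(675,397))[:150*0+397][:150] ]))
cv2.imwrite("pics/wfix.png",cv2.resize(a[60:320,200:530],(760,599)))
E
```

```text
[539.54656484  13.87257573 300.92783158] [ 6.78247765e-01  7.34833001e-01 -5.21354179e-05 -6.53474700e-04] 4.05
[392. 145.]
[380. 101.]
[307. 152.]
```

View pics/wfix.png

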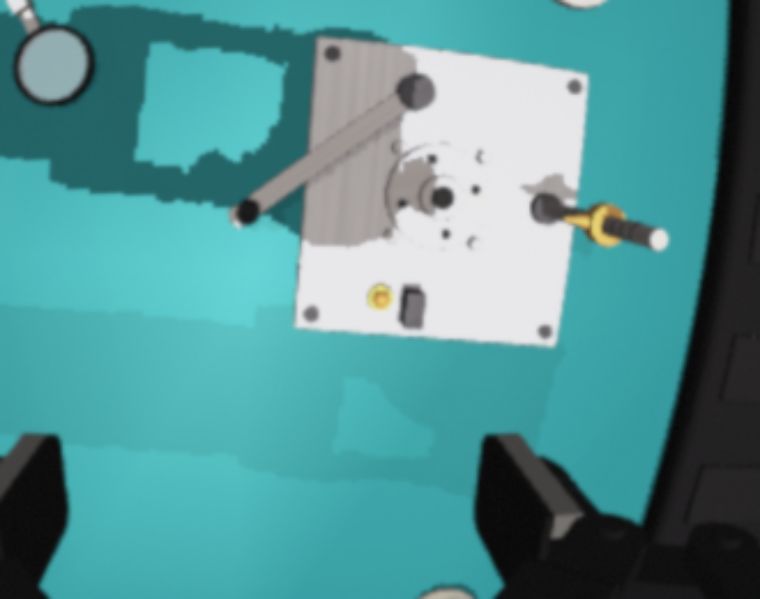

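Wrist crop (scale 2.303, offset 200,60): boss at (442,197), knob top at (247,211), hinge post at (416,91). The plate corners are (317,38), (588,73), (556,347), (295,327). Post top is at (659,239), pointer tip near (563,213), stop block at (412,306). I'll fit the fixture pose from these.

```bash
cat >> h.py <<'E'
import pickle
from scipy.optimize import least_squares
def fx(f,p): # fixture (x,y,yaw) -> world
    c,s=np.cos(f[2]),np.sin(f[2]); return np.array([f[0]+c*p[0]-s*p[1],f[1]+s*p[0]+c*p[1],p[2]])
E
python3 - <<'E'
from h import *
o,d=pickle.load(open("w2.pkl","rb"))
c=lambda u,v:np.array([200+u/2.303,60+v/2.303])
P=[((-80,90,14),c(317,38)),((95,90,14),c(588,73)),((95,-90,14),c(556,347)),((-80,-90,14),c(295,327)),((72,0,160),c(659,239)),((0,0,32),c(442,197))]
f=least_squares(lambda f:np.concatenate([proj(d,fx(f,p),o)-u for p,u in P]),[637,58,0.]).x
print("fix",f)
for p,u in P: print(p,(proj(d,fx(f,p),o)-u).round(2))
np.save("f.npy",f)
k=onz(d,c(247,211),63,o); h=fx(f,(-22,60,35)); print("knob",k,"hinge",h,np.hypot(*(k-h)[:2]))
r=[np.cos(f[2]),np.sin(f[2])]; b=(k-h)[:2]; bx=b@r; by=b@[-r[1],r[0]]; print("angle",np.arctan2(-bx,-by))
s=env.read_camera("side"); t=env.read_camera("top")
print("knob tri",tri([ray(d,c(247,211),o),ray(s,(250+161/3,125+216/3)) ]))
print("post tri",tri([ray(d,c(659,239),o),ray(s,(250+344/3,125+98/3)) ]), fx(f,(72,0,160)))
print("hub tri",tri([ray(d,c(442,197),o),ray(s,(250+268/3,125+212/3)) ]))
print("tip tri",tri([ray(d,c(563,213),o),ray(s,(250+321/3,125+144/3)) ]), fx(f,(48,0,110)))
for z in range(95,136,10): p=fx(f,(48,0,z)); print(z,(proj(d,p,o)-[200,60])*2.303,(proj(s,p)-[250,125])*3)
E
```

```text
fix [6.35222772e+02 6.01644248e+01 1.07831478e-02]
(-80, 90, 14) [-0.52 -0.99]
(95, 90, 14) [ 0.49 -0.06]
(95, -90, 14) [ 0.2  -0.12]
(-80, -90, 14) [-0.48  0.86]
(72, 0, 160) [0.3  0.13]
(0, 0, 32) [0.11 0.2 ]
knob [523.16534519  44.70389185  63.        ] hinge [612.5770745  119.92371193  35.        ] 116.84382170775758
angle 0.882172794387556
knob tri (array([524.61725743,  44.04714772,  59.27738708]), np.float64(1.5842617063066209))
post tri (array([709.1192147 ,  60.83706321, 156.91742104]), np.float64(0.34547261115827976)) [707.2185859   60.94079643 160.        ]
hub tri (array([637.30237002,  60.12138123,  28.36581943]), np.float64(1.3279630163723697))
tip tri (array([686.97675967,  63.27805917, 101.71184457]), np.float64(3.92002134949757)) [683.2199812  60.6820059 110.       ]
95 [558.2724968  216.87760787] [314.08533971 153.34894151]
105 [565.73350434 219.00535754] [314.64228426 145.26305855]
115 [573.56790956 221.25627483] [315.20476893 137.09674245]
125 [581.80226564 223.64061342] [315.77287681 128.84878707]
135 [590.46544262 226.16971011] [316.34669263 120.51796201]
```

Fixture pose is (635.2, 60.2), yaw 0.011. The knob is at (523, 45), keeper angle about 0.88. I go above the knob with the fingers along the swing tangent.

step_arm --series '[{"tx": 0.64,"ty": -0.28,"tz": 1,"wx": 0,"wy": 0,"wz": 0,"hand": -0.06},{"tx": 0.64,"ty": -0.27,"tz": 1,"wx": 0,"wy": 0,"wz": 0.9,"hand": -0.06},{"tx": 0,"ty": 0,"tz": 1,"wx": 0,"wy": 0,"wz": 0.9,"hand": -0.06},{"tx": 0,"ty": 0,"tz": 1,"wx": 0,"wy": 0,"wz": 0.9,"hand": -0.06},{"tx": 0,"ty": 0,"tz": 1,"wx": 0,"wy": 0,"wz": 0.9,"hand": -0.06},{"tx": 0,"ty": 0,"tz": 1,"wx": 0,"wy": 0,"wz": 0.9,"hand": -0.06},{"tx": 0,"ty": 0,"tz": 1,"wx": 0,"wy": 0,"wz": 0.9,"hand": -0.06},{"tx": 0,"ty": 0,"tz": 1,"wx": 0,"wy": 0,"wz": 0.94,"hand": -0.06}]'

```text
clock: 5.05
eef_pos: [523.2, 44.9, 100.7]
tool_rot: [0.94, 0.341, 0.0, 0.0]
wrist_force: [-0.5, -0.3, 0.4]
grip_width: 39.9
grasp_force: 0.0
```

step_arm --series '[{"tx": 0,"ty": 0,"tz": 0,"wx": 0,"wy": 0,"wz": 0,"hand": -0.06},{"tx": 0,"ty": 0,"tz": 0,"wx": 0,"wy": 0,"wz": 0,"hand": -0.06}]'

```text
clock: 5.25
eef_pos: [523.1, 44.6, 101.4]
tool_rot: [0.939, 0.345, -0.0, -0.0]
wrist_force: [0.8, 0.7, -0.1]
grip_width: 39.9
grasp_force: 0.0
```

```bash
python3 - <<'E'
from h import *
o=env.get_obs(); d=env.read_camera("wrist"); pickle.dump((o,d),open("w3.pkl","wb"))
print(o["eef_pos"],o["tool_rot"],o["grip_width"])
f=np.load("f.npy")
for p in [(523.2,44.7,63),fx(f,(-22,60,35)),fx(f,(48,0,105)),fx(f,(72,0,160))]: print(proj(d,p,o).round(1))
cv2.imwrite("pics/w3.png",cv2.resize(d["color"][:,:,::-1],(800,500)))
E
```

```text
[523.05771775  44.57160454 101.38949034] [ 9.38748412e-01  3.44603018e-01 -3.82700130e-04 -1.78845805e-04] 39.879028746512596
[320.5 230.4]
[320.8  47.7]
[499.9   6.5]
[585.5 -54.2]
```

View pics/w3.png

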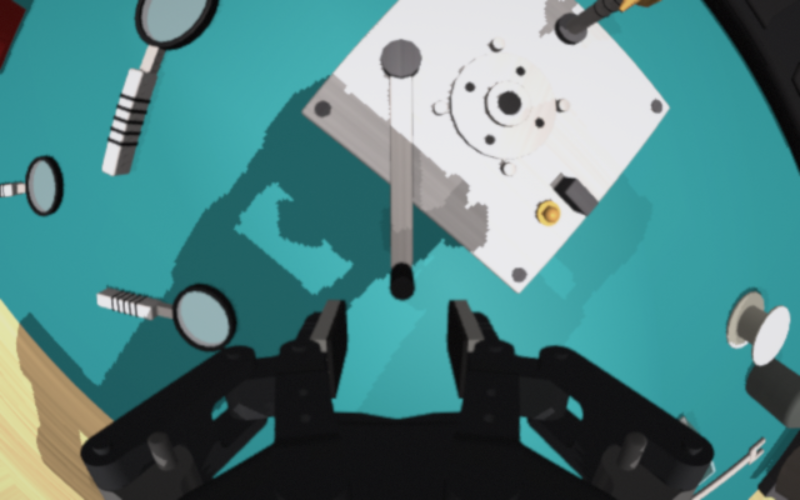

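The knob top shows at (402,284), centred between the fingers, within 2 mm of the estimate. I lower, narrow the fingers around it and swing along the arc.

step_arm --series '[{"tx": 0,"ty": 0,"tz": 0.8,"wx": 0,"wy": 0,"wz": 0,"hand": -0.06},{"tx": 0,"ty": 0,"tz": 0.8,"wx": 0,"wy": 0,"wz": 0,"hand": -0.06},{"tx": 0,"ty": 0,"tz": 0.8,"wx": 0,"wy": 0,"wz": 0,"hand": -0.06},{"tx": 0,"ty": 0,"tz": 0,"wx": 0,"wy": 0,"wz": 0,"hand": -0.5},{"tx": 0,"ty": 0,"tz": 0,"wx": 0,"wy": 0,"wz": 0,"hand": -0.5},{"tx": 0,"ty": 0,"tz": 0,"wx": 0,"wy": 0,"wz": 0,"hand": -0.5}]'

```text
clock: 5.9
eef_pos: [525.3, 44.1, 43.2]
tool_rot: [0.939, 0.343, 0.002, 0.001]
wrist_force: [-0.1, -0.0, 0.2]
grip_width: 21.3
grasp_force: 0.0
```

step_arm --series '[{"tx": 0,"ty": 0,"tz": 0,"wx": 0,"wy": 0,"wz": -0.29,"hand": -0.5},{"tx": 0,"ty": 0.42,"tz": 0,"wx": 0,"wy": 0,"wz": -0.59,"hand": -0.5},{"tx": 0,"ty": 0.42,"tz": 0,"wx": 0,"wy": 0,"wz": -0.59,"hand": -0.5},{"tx": 0,"ty": 0.42,"tz": 0,"wx": 0,"wy": 0,"wz": -0.59,"hand": -0.5},{"tx": 0,"ty": 0.42,"tz": 0,"wx": 0,"wy": 0,"wz": -0.59,"hand": -0.5},{"tx": 0,"ty": 0.42,"tz": 0,"wx": 0,"wy": 0,"wz": -0.59,"hand": -0.5},{"tx": 0,"ty": 0.42,"tz": 0,"wx": 0,"wy": 0,"wz": -0.59,"hand": -0.5},{"tx": 0,"ty": 0.42,"tz": 0,"wx": 0,"wy": 0,"wz": -0.59,"hand": -0.5}]'

```text
clock: 6.7
eef_pos: [585.9, 5.1, 43.0]
tool_rot: [0.775, 0.631, 0.001, 0.001]
wrist_force: [-0.1, 0.4, 0.9]
grip_width: 21.3
grasp_force: 0.2
```

```bash
cat > k.py <<'E'
from h import *
o=env.get_obs(); f=np.load("f.npy"); h=fx(f,(-22,60,35)); b=(o["eef_pos"]-h)[:2]
print(o["clock"],o["eef_pos"].round(1),"F",o["wrist_force"].round(1),"w",round(o["grip_width"],1),"r",np.hypot(*b),"ang",-np.pi/2-np.arctan2(b[1],b[0])+f[2], "yaw",2*np.arctan2(o["tool_rot"][1],o["tool_rot"][0]))
E
python3 k.py
```

```text
6.7 [585.9   5.1  43. ] F [-0.1  0.4  0.9] w 21.3 r 117.841665480718 ang 0.2387771721621837 yaw 1.3666979288149688
```

step_arm --series '[{"tx": 0,"ty": 0.28,"tz": 0,"wx": 0,"wy": 0,"wz": -0.4,"hand": -0.5},{"tx": 0,"ty": 0.28,"tz": 0,"wx": 0,"wy": 0,"wz": -0.4,"hand": -0.5},{"tx": 0,"ty": 0.28,"tz": 0,"wx": 0,"wy": 0,"wz": -0.4,"hand": -0.5},{"tx": 0,"ty": 0.28,"tz": 0,"wx": 0,"wy": 0,"wz": -0.4,"hand": -0.5},{"tx": 0,"ty": 0,"tz": 0,"wx": 0,"wy": 0,"wz": 0,"hand": -0.5}]'

```text
clock: 7.2
eef_pos: [608.2, 2.4, 42.3]
tool_rot: [0.695, 0.719, -0.004, -0.004]
wrist_force: [-10.0, -0.4, 9.2]
grip_width: 21.7
grasp_force: 5.2
```

```bash
python3 k.py
```

```text
7.2 [608.2   2.4  42.3] F [-10.   -0.4   9.2] w 21.7 r 117.64881898596474 ang 0.04828889710350563 yaw 1.6044502803792349
```

step_arm --series '[{"tx": 0,"ty": 0.12,"tz": 0,"wx": 0,"wy": 0,"wz": -0.1,"hand": -0.5},{"tx": 0,"ty": 0.12,"tz": 0,"wx": 0,"wy": 0,"wz": 0,"hand": -0.5},{"tx": 0,"ty": 0,"tz": 0,"wx": 0,"wy": 0,"wz": 0,"hand": -0.5}]'

```text
clock: 7.5
eef_pos: [617.7, 2.3, 42.6]
tool_rot: [0.69, 0.724, -0.0, -0.0]
wrist_force: [0.4, 0.1, -0.3]
grip_width: 21.6
grasp_force: 0.0
```

```bash
python3 k.py; python3 - <<'E'
from h import *
o=env.get_obs(); d=env.read_camera("wrist"); pickle.dump((o,d),open("w4.pkl","wb"))
f=np.load("f.npy")
for p in [(-22,-58,63),(-22,60,35)]: print(proj(d,fx(f,p),o).round(1))
a=d["color"][:,:,::-1].copy(); 
for p in [(-28,-70,35),(-16,-70,35),(-28,40,35),(-16,40,35)]: cv2.circle(a,tuple(int(q) for q in proj(d,fx(f,p),o).round()),2,(0,0,255),1)
cv2.imwrite("pics/w4.png",cv2.resize(a,(800,500)))
E
```

```text
7.5 [617.7   2.3  42.6] F [ 0.4  0.1 -0.3] w 21.6 r 117.72844894897025 ang -0.032881368919444445 yaw 1.6184185442741992
[310.9 279. ]
[320.3  21.3]
```

View pics/w4.png

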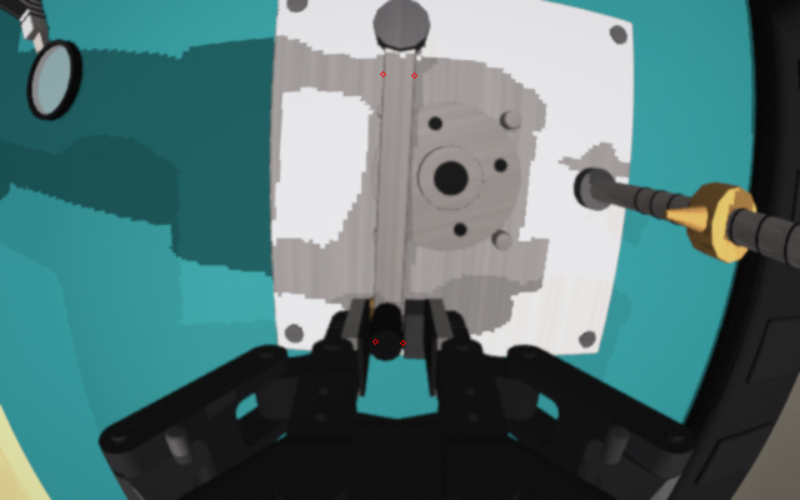

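The force rose to 10 N and dropped to 0, so the keeper clicked home. The bar lies on its predicted shut outline from (384,75) to (376,290). The pointer tip is at (667,214). I now work out the tip height and the loupe pose from the saved views.

```bash
python3 - <<'E'
from h import *
o,d=pickle.load(open("w4.pkl","rb")); o2,d2=pickle.load(open("w2.pkl","rb")); o1,d1=pickle.load(open("w1.pkl","rb"));o3,d3=pickle.load(open("w3.pkl","rb"))
f=np.load("f.npy"); u=np.array([667,214])/1.25
t4=ray(d,u,o); t2=ray(d2,np.array([200+563/2.303,60+213/2.303]),o2); s=env.read_camera("side")
print("tip",tri([t4,t2]),fx(f,(48,0,105)))
for z in (95,100,105,110): print(z,proj(d,fx(f,(48,0,z)),o)*1.25)
print("hub from w4",onz(d,np.array([451,178])/1.25,32,o), "post plane", t4[0]+t4[1]*(fx(f,(48,0,0))[0]-t4[0][0])/t4[1][0])
b=d1["color"][:,:,::-1][140:260,330:500]
c=d3["color"][:,:,::-1][0:150,70:190]
cv2.imwrite("pics/lp.png",np.hstack([cv2.resize(b,(680,480),interpolation=cv2.INTER_CUBIC)]))
print("w1 lens guess",proj(d1,(560,277,12),o1), o1["eef_pos"])
E
```

```text
tip (array([681.06961669,  62.42723238, 105.16288106]), np.float64(1.0926796775812428)) [683.2199812  60.6820059 105.       ]
95 [650.68618158 210.8167246 ]
100 [661.25733983 213.90915006]
105 [672.58133386 217.29420747]
110 [684.71805405 221.00712439]
hub from w4 [635.35526864  60.60086792  32.        ] post plane [683.2199812   61.08658484 102.47916948]
w1 lens guess [444.50144848 197.69725059] [366.07146891 300.20878052 301.23690386]
```

View pics/lp.png

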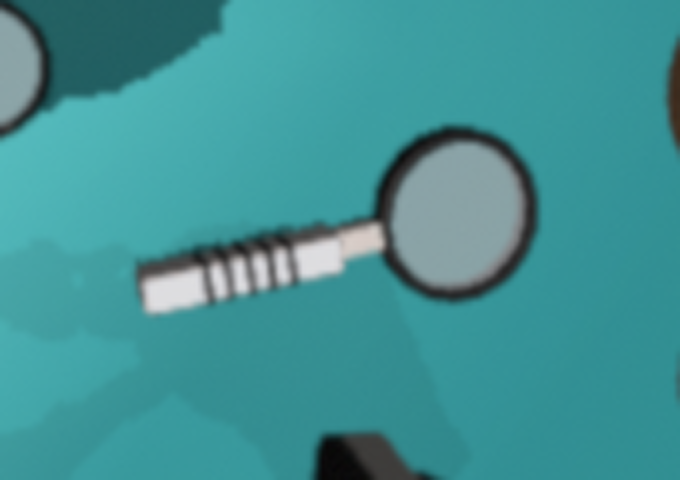

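In this crop (4x, offset 330,140) the rim is centred at (457,213). The handle's top face runs from its end at (147,292) to its front end at (341,256).

```bash
python3 - <<'E'
from h import *
o1,d1=pickle.load(open("w1.pkl","rb")); o3,d3=pickle.load(open("w3.pkl","rb"))
c=lambda u,v:np.array([330+u/4,140+v/4])
L=onz(d1,c(457,213),9,o1);E=onz(d1,c(147,292),21,o1);F=onz(d1,c(341,256),21,o1)
print(L,E,F,"LE",np.hypot(*(L-E)[:2]),"LF",np.hypot(*(L-F)[:2]),"yaw",np.degrees(np.arctan2(*(L-E)[1::-1])))
# second view w3: handle end (116,172), front (140,72) in 1.25 px, top face
E3=np.array([113,162])/1.25;F3=np.array([145,72])/1.25
print("end",tri([ray(d1,c(147,292),o1),ray(d3,E3,o3)]),"front",tri([ray(d1,c(341,256),o1),ray(d3,F3,o3)]))
v=(L-E)[:2];v/=np.hypot(*v); print("grip",L[:2]-75*v)
o=env.get_obs();print(o["eef_pos"],o["tool_rot"])
E
```

```text
[559.69881206 283.23315634   9.        ] [439.82967564 246.64912043  21.        ] [510.55661541 265.59322994  21.        ] LE 125.32757697795134 LF 52.21228299145515 yaw 16.972178467671576
end (array([443.58560492, 246.41847462,  13.77185558]), np.float64(3.005457950694086)) front (array([512.75536768, 263.51254675,  13.41097745]), np.float64(0.5611745402782811))
grip [487.96531614 261.34010806]
[619.09272097   2.28347716  42.69918956] [6.90194940e-01 7.23622917e-01 5.49011421e-04 7.19769249e-04]
```

Keeper done. I lift clear, turn, and go to hover above the loupe's grip point near (488, 261), yaw about 16°.

step_arm --series '[{"tx": 0,"ty": 0,"tz": -1,"wx": 0,"wy": 0,"wz": 0,"hand": -0.5},{"tx": 0,"ty": 0,"tz": -1,"wx": 0,"wy": 0,"wz": 0,"hand": -0.5},{"tx": 0,"ty": 0,"tz": -1,"wx": 0,"wy": 0,"wz": 0,"hand": -0.3},{"tx": 0,"ty": 0,"tz": -1,"wx": 0,"wy": 0,"wz": -1,"hand": -0.3},{"tx": 0,"ty": 0,"tz": -1,"wx": 0,"wy": 0,"wz": -1,"hand": -0.3},{"tx": 0,"ty": 0,"tz": -1,"wx": 0,"wy": 0,"wz": -1,"hand": -0.3},{"tx": 0,"ty": 0,"tz": -1,"wx": 0,"wy": 0,"wz": -1,"hand": -0.3},{"tx": 0,"ty": 0,"tz": -1,"wx": 0,"wy": 0,"wz": -1,"hand": -0.3}]'

```text
clock: 8.4
eef_pos: [619.4, 2.4, 243.6]
tool_rot: [0.374, 0.927, 0.001, 0.002]
wrist_force: [0.0, 0.2, -0.4]
grip_width: 30.0
grasp_force: 0.0
```

step_arm --series '[{"tx": 0,"ty": 0,"tz": 0,"wx": 0,"wy": 0,"wz": -1,"hand": 0},{"tx": 0,"ty": 0,"tz": 0,"wx": 0,"wy": 0,"wz": -1,"hand": 0},{"tx": 0,"ty": 0,"tz": 0,"wx": 0,"wy": 0,"wz": -1,"hand": 0},{"tx": 0,"ty": 0,"tz": 0,"wx": 0,"wy": 0,"wz": -1,"hand": 0},{"tx": 0,"ty": 0,"tz": 0,"wx": 0,"wy": 0,"wz": -1,"hand": 0},{"tx": 0,"ty": 0,"tz": 0,"wx": 0,"wy": 0,"wz": -1,"hand": 0},{"tx": 0,"ty": 0,"tz": 0,"wx": 0,"wy": 0,"wz": -1,"hand": 0}]'

```text
clock: 9.1
eef_pos: [619.5, 2.4, 242.5]
tool_rot: [-0.141, 0.99, -0.0, 0.002]
wrist_force: [-0.4, 1.0, 0.6]
grip_width: 42.6
grasp_force: 0.0
```

step_arm --series '[{"tx": 0.27,"ty": 1,"tz": 0,"wx": 0,"wy": 0,"wz": 0,"hand": 0},{"tx": 0.27,"ty": 1,"tz": 0,"wx": 0,"wy": 0,"wz": 0,"hand": 0},{"tx": 0.27,"ty": 1,"tz": 0,"wx": 0,"wy": 0,"wz": 0,"hand": 0},{"tx": 0.27,"ty": 1,"tz": 0,"wx": 0,"wy": 0,"wz": 0,"hand": 0},{"tx": 0.27,"ty": 1,"tz": 0,"wx": 0,"wy": 0,"wz": 0,"hand": 0},{"tx": 0.27,"ty": 1,"tz": 0,"wx": 0,"wy": 0,"wz": 0,"hand": 0},{"tx": 0.27,"ty": 1,"tz": 0,"wx": 0,"wy": 0,"wz": 0,"hand": 0},{"tx": 0.27,"ty": 1,"tz": 0,"wx": 0,"wy": 0,"wz": 0,"hand": 0}]'

```text
clock: 9.9
eef_pos: [512.3, 181.3, 242.5]
tool_rot: [-0.138, 0.99, 0.0, 0.002]
wrist_force: [0.6, -0.4, 0.1]
grip_width: 42.6
grasp_force: 0.0
```

step_arm --series '[{"tx": 0,"ty": 1,"tz": 1,"wx": 0,"wy": 0,"wz": 0,"hand": 0},{"tx": 0,"ty": 1,"tz": 1,"wx": 0,"wy": 0,"wz": 0,"hand": 0},{"tx": 0,"ty": 1,"tz": 1,"wx": 0,"wy": 0,"wz": 0,"hand": 0},{"tx": 0,"ty": 0.4,"tz": 1,"wx": 0,"wy": 0,"wz": 0,"hand": 0},{"tx": 0,"ty": 0,"tz": 1,"wx": 0,"wy": 0,"wz": 0,"hand": 0},{"tx": 0,"ty": 0,"tz": 0,"wx": 0,"wy": 0,"wz": 0,"hand": 0},{"tx": 0,"ty": 0,"tz": 0,"wx": 0,"wy": 0,"wz": 0,"hand": 0}]'

```text
clock: 10.6
eef_pos: [489.3, 262.1, 116.9]
tool_rot: [-0.138, 0.99, 0.0, 0.0]
wrist_force: [-0.3, -0.2, 0.3]
grip_width: 42.7
grasp_force: 0.0
```

```bash
python3 - <<'E'
from h import *
o=env.get_obs(); d=env.read_camera("wrist"); pickle.dump((o,d),open("w5.pkl","wb"))
print(o["clock"],o["eef_pos"],o["tool_rot"],o["joint_pos"].round(2))
print(proj(d,(488,261.3,21),o)*1.25,proj(d,(441,247,21),o)*1.25)
cv2.imwrite("pics/w5.png",cv2.resize(d["color"][:,:,::-1],(800,500)))
E
```

```text
10.6 [489.25110373 262.09873864 116.86760936] [-1.37731559e-01  9.90469502e-01  1.17129300e-04  4.11783406e-04] [ 0.41  0.31  1.89  0.    0.94 -1.43]
[393.36387523 256.46762265] [391.61973271 178.90802027]
```

View pics/w5.png

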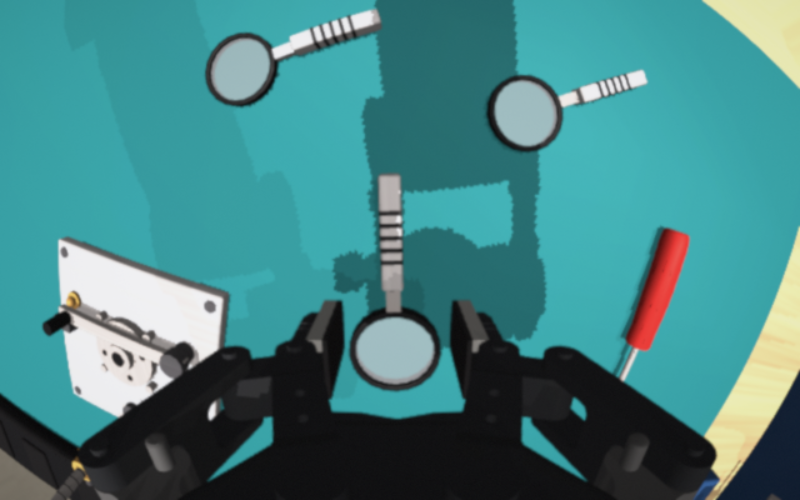

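The handle is aligned between the fingers. Its end is at (390,176), the front end at (393,291) and the rim centre at (395,349). I compute the final corrections.

```bash
python3 - <<'E'
from h import *
o,d=pickle.load(open("w5.pkl","rb"));o1,d1=pickle.load(open("w1.pkl","rb"))
q=lambda u,v:np.array([u,v])/1.25
c=lambda u,v:np.array([330+u/4,140+v/4])
E=onz(d,q(390,176),21,o);F=onz(d,q(393,291),21,o);L=onz(d,q(395,349),9,o)
print(E,F,L); T=R.from_quat(o["tool_rot"]).inv()
for n,p in zip("EFL",(E,F,L)): print(n,"tool",T.apply(p-o["eef_pos"]).round(1))
v=(L-E)[:2]; print(np.hypot(*v),np.degrees(np.arctan2(v[1],v[0])))
print("tri",tri([ray(d,q(390,176),o),ray(d1,c(147,292),o1)]),tri([ray(d,q(393,291),o),ray(d1,c(341,256),o1)]),tri([ray(d,q(395,349),o),ray(d1,c(457,213),o1)]))
E
```

```text
[439.54123085 245.56261821  21.        ] [510.585396   267.37302669  21.        ] [558.16638407 282.04518495   9.        ]
E tool [52.4 -2.4 95.8]
F tool [-21.9  -0.8  95.9]
L tool [-71.7   0.4 107.9]
124.10843908805238 17.095015841793327
tri (array([440.03134059, 245.70908869,  18.19577437]), np.float64(0.35741206277855064)) (array([508.64485568, 266.88266369,  26.39623495]), np.float64(0.01052838240829956)) (array([561.01099588, 282.58335598,   4.82129659]), np.float64(0.5631132038950682))
```

step_arm --series '[{"tx": 0,"ty": -0.05,"tz": 0.9,"wx": 0,"wy": 0,"wz": -0.14,"hand": 0},{"tx": 0,"ty": 0,"tz": 0.9,"wx": 0,"wy": 0,"wz": 0,"hand": 0},{"tx": 0,"ty": 0,"tz": 0.9,"wx": 0,"wy": 0,"wz": 0,"hand": 0},{"tx": 0,"ty": 0,"tz": 0.9,"wx": 0,"wy": 0,"wz": 0,"hand": 0},{"tx": 0,"ty": 0,"tz": 0.5,"wx": 0,"wy": 0,"wz": 0,"hand": 0},{"tx": 0,"ty": 0,"tz": 0.35,"wx": 0,"wy": 0,"wz": 0,"hand": 0},{"tx": 0,"ty": 0,"tz": 0,"wx": 0,"wy": 0,"wz": 0,"hand": 0}]'

```text
clock: 11.35
eef_pos: [489.3, 260.5, 5.0]
tool_rot: [-0.148, 0.989, -0.0, -0.0]
wrist_force: [-0.6, 0.1, 0.3]
grip_width: 42.7
grasp_force: 0.0
```

step_arm --series '[{"tx": 0,"ty": 0,"tz": 0,"wx": 0,"wy": 0,"wz": 0,"hand": -1},{"tx": 0,"ty": 0,"tz": 0,"wx": 0,"wy": 0,"wz": 0,"hand": -1},{"tx": 0,"ty": 0,"tz": 0,"wx": 0,"wy": 0,"wz": 0,"hand": -1},{"tx": 0,"ty": 0,"tz": 0,"wx": 0,"wy": 0,"wz": 0,"hand": -1},{"tx": 0,"ty": 0,"tz": 0,"wx": 0,"wy": 0,"wz": 0,"hand": -1},{"tx": 0,"ty": 0,"tz": 0,"wx": 0,"wy": 0,"wz": 0,"hand": -1}]'

```text
clock: 11.95
eef_pos: [490.4, 261.2, 6.5]
tool_rot: [-0.148, 0.989, 0.0, 0.001]
wrist_force: [-0.6, -1.1, 6.5]
grip_width: 12.4
grasp_force: 61.4
```

step_arm --series '[{"tx": 0,"ty": 0,"tz": -0.4,"wx": 0,"wy": 0,"wz": 0,"hand": -1},{"tx": 0,"ty": 0,"tz": -0.8,"wx": 0,"wy": 0,"wz": 0,"hand": -1},{"tx": 0,"ty": 0,"tz": -0.8,"wx": 0,"wy": 0,"wz": 0,"hand": -1},{"tx": 0,"ty": 0,"tz": -0.8,"wx": 0,"wy": 0,"wz": 0,"hand": -1},{"tx": 0,"ty": 0,"tz": -0.8,"wx": 0,"wy": 0,"wz": 0,"hand": -1},{"tx": 0,"ty": 0,"tz": -0.8,"wx": 0,"wy": 0,"wz": 0,"hand": -1},{"tx": 0,"ty": 0,"tz": -0.4,"wx": 0,"wy": 0,"wz": 0,"hand": -1},{"tx": 0,"ty": 0,"tz": 0,"wx": 0,"wy": 0,"wz": 0,"hand": -1}]'

```text
clock: 12.75
eef_pos: [490.1, 261.2, 126.7]
tool_rot: [-0.148, 0.989, 0.0, 0.002]
wrist_force: [0.2, -0.7, -0.7]
grip_width: 12.3
grasp_force: 60.5
```

```bash
python3 - <<'E'
from h import *
o=env.get_obs(); d=env.read_camera("wrist"); s=env.read_camera("side");t=env.read_camera("top"); pickle.dump((o,d,s,t),open("w6.pkl","wb"))
print(o["clock"],o["eef_pos"],o["tool_rot"],o["grip_width"],o["grasp_force"],o["wrist_force"],o["wrist_torque"])
c=lambda z,p:np.array(z)
yaw=np.radians(17);g=o["eef_pos"];Lx=g+75*np.array([np.cos(yaw),np.sin(yaw),0])
us,ut=proj(s,Lx).astype(int),proj(t,Lx).astype(int); print(us,ut)
a=d["color"][:,:,::-1][90:340,200:440]
b=s["color"][:,:,::-1][us[1]-40:us[1]+40,us[0]-60:us[0]+40]
cv2.imwrite("pics/w6.png",np.hstack([cv2.resize(a,(400,417),interpolation=cv2.INTER_CUBIC),cv2.resize(b,(400,320),interpolation=cv2.INTER_CUBIC)[:,:400] if 0 else cv2.copyMakeBorder(cv2.resize(b,(400,320),interpolation=cv2.INTER_CUBIC),0,97,0,0,cv2.BORDER_CONSTANT)]))
E
```

```text
12.75 [490.05961213 261.19098912 126.74150428] [-1.48115472e-01  9.88968593e-01  4.73071178e-04  1.64494151e-03] 12.287368307738552 60.521979331970215 [ 0.19540085 -0.68704367 -0.69714467] [-0.07277271  0.01041433 -0.03848951]
[298 131] [222 190]
```

View pics/w6.png

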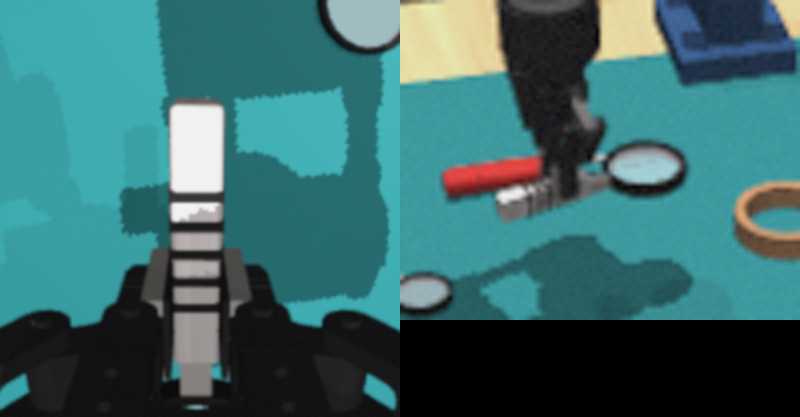

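The loupe is lifted, level in the side view, with its handle square between the pads. The handle's end top edge in the left crop is at (197,104). That was the last picture, so from here I measure numerically.

```bash
cat >> h.py <<'E'
def lens(d,guess,rad=30):
    """centre of the bright-grey (low-saturation) glass blob nearest guess"""
    a=cv2.cvtColor(d["color"],cv2.COLOR_RGB2HSV); m=((a[:,:,1]<70)&(a[:,:,2]>110)).astype(np.uint8)
    n,l,st,c=cv2.connectedComponentsWithStats(m)
    k=[i for i in range(1,n) if 40<st[i,4]<900 and np.hypot(*(c[i]-guess))<rad]
    r=[]
    for i in k:
        cn=max(cv2.findContours((l==i).astype(np.uint8),cv2.RETR_EXTERNAL,cv2.CHAIN_APPROX_NONE)[0],key=len)
        e=cv2.fitEllipse(cn) if len(cn)>5 else None
        r.append((c[i].round(1).tolist(),st[i].tolist(),e))
    return r
E
python3 - <<'E'
from h import *
o,d,s,t=pickle.load(open("w6.pkl","rb"))
u=np.array([200+197/1.667,90+104/1.667]); o_,v=ray(d,u,o); T=R.from_quat(o["tool_rot"]).inv()
for z in(-17,-14.5,-12): 
    p=o_+v*((o["eef_pos"][2]-z-o_[2])/v[2]); print("E tool",T.apply(p-o["eef_pos"]).round(1))
Lp=o["eef_pos"]+75*np.array([np.cos(.297),np.sin(.297),0])
for n,c in (("s",s),("t",t)):
    g=proj(c,Lp); print(n,g,lens(c,g)); x,y=g.astype(int)
    print(c["color"][y-12:y+13:3,x-15:x+16:3].mean(2).astype(int)); print(c["color"][y,x])
E
```

```text
E tool [ 53.9   2.1 -17.2]
E tool [ 53.7   2.1 -14.7]
E tool [ 53.5   2.1 -12.2]
s [298.78148459 131.76020096] [([298.7, 132.1], [290, 128, 18, 9, 127], ((298.6462097167969, 132.09031677246094), (8.183833122253418, 16.989700317382812), 87.73506164550781))]
[[119 117 122 124 129 121 126 125 123 124 128]
 [ 67  95  74 124 123 122 123 123 125 125 126]
 [ 32  37 108 121 120 114 116 123 125 124 125]
 [ 36  30 120  59 107 131 134  87  79 126 124]
 [ 44 119  42 175 186 189 180 188 129 118 122]
 [127  88  87 177 193 192 194 192  66 110 123]
 [ 89  91  92  18  33  33  37  27  51 125 124]
 [111 125 124 124  93  81  90 117 126 123 125]
 [125 124 125 123 125 126 124 125 126 125 126]]
[160 201 206]
t [222.55741962 190.91525281] [([229.5, 190.9], [226, 186, 7, 12, 41], ((229.26434326171875, 190.51412963867188), (4.554864883422852, 11.835742950439453), 169.74716186523438)), ([219.3, 199.7], [215, 197, 11, 8, 53], ((219.3492431640625, 199.91331481933594), (6.271892070770264, 10.306753158569336), 75.6947250366211))]
[[ 55  77  73  83  42  83 114 117 118 117 116]
 [ 58  82  80  93  47  44  78 105 118 112 113]
 [ 70  75  91  88  71  40  84 117  78 107 110]
 [ 87  62 100  97 100  44  54 148 110  99 112]
 [101  68  90  97  94  55  42 116 133  73 112]
 [100  83  65  81  77  86  31  90 127  53  93]
 [ 83  80  56  77  93  98  48  91  91  61  82]
 [ 74  73  68 120 145 131  80  70  46  65  95]
 [ 70  66  62 126 101  81  99  43  59  70  82]]
[54 56 56]
```

```bash
python3 - <<'E'
from h import *
f=np.load("f.npy"); o2,d2=pickle.load(open("w2.pkl","rb")); o4,d4=pickle.load(open("w4.pkl","rb"))
c=lambda u,v:np.array([200+u/2.303,60+v/2.303])
rot=np.array([[np.cos(f[2]),np.sin(f[2])],[-np.sin(f[2]),np.cos(f[2])]])
B=[rot@(onz(d2,c(*u),14,o2)[:2]-f[:2]) for u in [(333,54),(575,87),(545,331),(311,314)]]; print("bolts",np.round(B,1))
bol=[(-72,82,14),(87,82,14),(87,-82,14),(-72,-82,14)]
if 1:
    m=np.abs(np.array(B)-[7.5,0]).mean(0); bol=[(7.5-m[0],m[1],14),(7.5+m[0],m[1],14),(7.5+m[0],-m[1],14),(7.5-m[0],-m[1],14)]; print(m)
def cen(g,u,w=4):
    for _ in range(5):
        x,y=np.round(u).astype(int); p=g[y-w:y+w+1,x-w:x+w+1].astype(float)
        if p.shape!=(2*w+1,2*w+1): return None
        q=np.clip(np.percentile(p,70)-p-12,0,None); Y,X=np.mgrid[y-w:y+w+1,x-w:x+w+1]
        if q.sum()<50: return None
        n=np.array([(q*X).sum(),(q*Y).sum()])/q.sum()
        if np.allclose(n,u,atol=.02): break
        u=n
    return u
s,t=env.read_camera("side"),env.read_camera("top")
for n in("side","top"): dd={"side":s,"top":t}[n]; dd["color"]=cv2.imread(f"pics/{n}0.png")[:,:,::-1]
def fit(name,d,o,w):
    g=cv2.cvtColor(np.ascontiguousarray(d["color"]),cv2.COLOR_RGB2GRAY); M=[]
    for p in bol+[(0,0,32)]:
        pr=proj(d,fx(f,p),o)
        if not(5<pr[0]<634 and 5<pr[1]<394): continue
        u=cen(g,pr,w)
        print(name,np.round(p),pr.round(1),None if u is None else u.round(1))
        if u is not None and np.hypot(*(u-pr))<6: M.append((p,u,pr))
    F=least_squares(lambda q:np.concatenate([proj(d,fx(q,p),o)-u for p,u,_ in M]),f,loss="soft_l1",f_scale=.5); print("==",F.x.round(4),"cost",F.cost.round(2),
      "hub bore ->",[onz(d,u,32,o).round(1) for p,u,_ in M if p[2]==32])
fit("w2",d2,o2,5);fit("w4",d4,o4,9);fit("side",s,None,3);fit("top",t,None,3)
# tip height from side: relative to post top
pt=fx(f,(72,0,160)); b=np.array([250+344/3,125+98/3])-proj(s,pt); print("side bias at post top",b)
for z in(98,101,104,107,110): print(z,proj(s,fx(f,(48,0,z)))+b,"meas",250+321/3,125+144/3)
E
```

```text
bolts [[-69.1  79.7]
 [ 85.7  79.2]
 [ 84.8 -79.9]
 [-70.2 -79.7]]
[77.41691232 79.6320872 ]
w2 [-70.  80.  14.] [344.   83.4] [343.9  82.8]
w2 [85. 80. 14.] [449.2  97.4] [449.2  97.1]
w2 [ 85. -80.  14.] [436.8 203.5] [437.1 204.1]
w2 [-70. -80.  14.] [335.2 196.3] [334.7 195.8]
w2 [ 0  0 32] [392.  145.7] [391.3 145.4]
== [6.34795e+02 6.05567e+01 7.10000e-03] cost 0.47 hub bore -> [array([634.2,  60.5,  32. ])]
w4 [85. 80. 14.] [494.5  27.7] [494.4  27.3]
w4 [ 85. -80.  14.] [470.4 271.1] [469.7 271.1]
w4 [-70. -80.  14.] [235.5 267.4] [235.  266.4]
w4 [ 0  0 32] [360.5 143.3] None
== [6.349618e+02 6.055540e+01 8.100000e-03] cost 0.09 hub bore -> []
side [-70.  80.  14.] [309.7 186.7] None
side [85. 80. 14.] [356.9 179.3] [355.7 171.7]
side [ 85. -80.  14.] [373.4 212.3] [378.  211.7]
side [-70. -80.  14.] [322.2 221. ] [321.7 226. ]
side [ 0  0 32] [338.3 195. ] [338.5 196.3]
== [6.335637e+02 5.205530e+01 1.043000e-01] cost 3.8 hub bore -> [array([634.2,  54.1,  32. ])]
top [-70.  80.  14.] [275.5 197.8] None
top [85. 80. 14.] [276.9 151.2] None
top [ 85. -80.  14.] [325.6 151.7] None
top [-70. -80.  14.] [325.2 198.4] None
top [ 0  0 32] [300.5 175.5] [300.4 175.5]
== [6.354112e+02 6.055750e+01 1.080000e-02] cost 0.0 hub bore -> [array([635.4,  60.6,  32. ])]
side bias at post top [0.67506413 0.74140534]
98 [355.42567954 176.05192243] meas 357.0 173.0
101 [355.48134621 175.24373766] meas 357.0 173.0
104 [355.53717808 174.43315422] meas 357.0 173.0
107 [355.59317591 173.62016141] meas 357.0 173.0
110 [355.64934044 172.80474849] meas 357.0 173.0
```

```bash
python3 - <<'E'
from h import *
f=[634.9,60.5,.0085]; np.save("f.npy",f)
o4,d4=pickle.load(open("w4.pkl","rb"));o2,d2=pickle.load(open("w2.pkl","rb"))
def brass(img,th=60): 
    a=img.astype(int); return (a[:,:,0]-a[:,:,2]>th)&(a[:,:,0]>90)
m=brass(d4["color"]); 
for x in range(526,606,4):
    r=np.flatnonzero(m[120:230,x])+120
    if len(r): print("w4",x,r.min(),r.max(),len(r))
m=brass(d2["color"],40); ys,xs=np.nonzero(m[130:180,430:480]); 
for x in sorted(set(xs)): r=ys[xs==x]+130; print("w2",x+430,r.min(),r.max())
s=env.read_camera("side"); img=cv2.imread("pics/side0.png")[:,:,::-1]; m=brass(img,30)[155:190,345:380]
print("\n".join("".join(".#"[v] for v in r) for r in m.astype(int)))
for z in(98,101,104,107,110):
    print(z,"w4",proj(d4,fx(f,(48,0,z)),o4),proj(d4,fx(f,(72,0,z)),o4),"w2",proj(d2,fx(f,(48,0,z)),o2),proj(d2,fx(f,(72,0,z)),o2),"side",proj(s,fx(f,(48,0,z)))-[345,155],proj(s,fx(f,(72,0,z)))-[345,155])
E
```

```text
w4 534 168 174 7
w4 538 168 176 9
w4 542 167 177 11
w4 546 167 179 13
w4 550 166 181 16
w4 554 165 183 19
w4 558 165 185 21
w4 562 164 185 22
w4 566 168 176 9
w4 570 172 198 27
w4 574 161 205 45
w4 578 156 208 53
w4 582 151 209 42
w4 586 150 208 33
w4 590 150 207 28
w4 594 152 204 22
w4 598 154 167 14
w4 602 160 169 10
w2 445 154 155
w2 446 153 156
w2 447 153 156
w2 448 153 156
w2 449 153 157
w2 450 153 157
w2 451 153 157
w2 452 153 158
w2 453 153 158
w2 454 153 159
w2 455 152 160
w2 456 152 162
w2 457 151 163
w2 458 150 164
w2 459 150 164
w2 460 149 165
w2 461 149 165
w2 462 149 166
w2 463 149 166
w2 464 149 166
w2 465 149 166
w2 466 150 165
w2 467 150 165
w2 468 151 164
w2 469 152 154
w2 470 153 154
...................................
...................................
...................................
...................................
...................................
...................................
...................................
...................................
...................................
...................................
.............................
[... 1062 characters left out ...]
6198412 170.87552295] [576.05420746 176.64356563] w2 [444.11685363 154.49673392] [461.86199972 156.80782244] side [ 9.6783381  19.47133223] [17.50966147 18.28146903]
104 w4 [535.59734372 172.48188007] [581.52611781 178.26705779] w2 [445.09933985 154.77600781] [462.94248885 157.10568594] side [ 9.73397543 18.660771  ] [17.5766991 17.4718027]
107 w4 [541.26436288 174.17996687] [587.16910622 179.96683013] w2 [446.09630831 155.06002996] [464.03803118 157.40847429] side [ 9.78977812 17.84780068] [17.64393532 16.65973783]
110 w4 [547.17376645 175.97632047] [592.98703344 181.74686928] w2 [447.10805887 155.34891476] [465.14891351 157.71630065] side [ 9.84574691 17.0324105 ] [17.71137102 15.84526375]
```

Fixture refined to (634.9, 60.5), with the bore at about (635, 60.5). The focal height is about 102.5 mm, agreed between w4, w2 and the side view. TCP target is (564, 38.7, 103), keeping the present heading; the direct path stays clear of the pointer.

step_arm --series '[{"tx": 0,"ty": -0.5,"tz": 0,"wx": 0,"wy": 0,"wz": 0,"hand": -1},{"tx": 0,"ty": -0.8,"tz": 0,"wx": 0,"wy": 0,"wz": 0,"hand": -1},{"tx": 0,"ty": -0.8,"tz": 0,"wx": 0,"wy": 0,"wz": 0,"hand": -1},{"tx": 0,"ty": -0.8,"tz": 0,"wx": 0,"wy": 0,"wz": 0,"hand": -1},{"tx": 0,"ty": -0.8,"tz": 0,"wx": 0,"wy": 0,"wz": 0,"hand": -1},{"tx": 0,"ty": -0.8,"tz": 0,"wx": 0,"wy": 0,"wz": 0,"hand": -1},{"tx": 0,"ty": -0.8,"tz": 0,"wx": 0,"wy": 0,"wz": 0,"hand": -1},{"tx": 0,"ty": -0.8,"tz": 0,"wx": 0,"wy": 0,"wz": 0,"hand": -1}]'

```text
clock: 13.85
eef_pos: [533.7, 113.1, 124.6]
tool_rot: [-0.148, 0.989, -0.0, -0.0]
wrist_force: [-0.2, -0.4, -1.8]
grip_width: 12.6
grasp_force: 60.5
```

step_arm --series '[{"tx": 0,"ty": -0.8,"tz": 0,"wx": 0,"wy": 0,"wz": 0,"hand": -1},{"tx": 0,"ty": -0.8,"tz": 0,"wx": 0,"wy": 0,"wz": 0,"hand": -1},{"tx": 0,"ty": -0.8,"tz": 0,"wx": 0,"wy": 0,"wz": 0,"hand": -1},{"tx": 0,"ty": -0.4,"tz": 0,"wx": 0,"wy": 0,"wz": 0,"hand": -1},{"tx": 0,"ty": 0,"tz": 0,"wx": 0,"wy": 0,"wz": 0,"hand": -1},{"tx": 0,"ty": 0,"tz": 0,"wx": 0,"wy": 0,"wz": 0,"hand": -1}]'

```text
clock: 14.45
eef_pos: [553.8, 47.9, 124.7]
tool_rot: [-0.148, 0.989, 0.0, -0.0]
wrist_force: [-0.4, 0.2, -2.0]
grip_width: 12.6
grasp_force: 60.5
```

```bash
cat > chk.py <<'E'
from h import *
f=np.load("f.npy"); o=env.get_obs(); s=env.read_camera("side")
T=R.from_quat(o["tool_rot"]); L=o["eef_pos"]+T.apply([-74.3,0,.5]); hub=fx(f,(0,0,0))
print(o["clock"],"tcp",o["eef_pos"].round(1),"rot",o["tool_rot"].round(4),"w",round(o["grip_width"],1),"F",o["wrist_force"].round(1))
print("lens kin",L.round(1)); z=L[2]
for r in lens(s,proj(s,L)): print("side lens",r[2],"pred",proj(s,L).round(2),"->at z",onz(s,r[2][0],z).round(1))
e=np.array([635,60.5,103-0.5])-L; print("to go",T.inv().apply(e)/25)
E
python3 chk.py; python3 - <<'E'
from h import *
s=env.read_camera("side"); s["color"]=cv2.imread("pics/side0.png")[:,:,::-1].copy()
for r in lens(s,proj(s,(560.5,282.5,6))): print("bench",r[2],proj(s,(560.5,282.5,6)))
E
```

```text
14.45 tcp [553.8  47.9 124.7] rot [-1.477e-01  9.890e-01  3.000e-04 -4.000e-04] w 12.6 F [-0.4  0.2 -2. ]
lens kin [624.9  69.6 124.2]
side lens ((351.3983154296875, 165.22032165527344), (11.240470886230469, 16.262725830078125), 112.79724884033203) pred [334.92 169.13] ->at z [676.4  76.8 124.2]
side lens ((335.3276062011719, 168.8818817138672), (10.369322776794434, 19.31825828552246), 91.59065246582031) pred [334.92 169.13] ->at z [626.3  70.5 124.2]
to go [-0.2808542  -0.46852614  0.86687151]
bench ((287.40447998046875, 166.28958129882812), (9.001545906066895, 47.630802154541016), 72.16441345214844) [299.39835165 162.32147623]
```

step_arm --series '[{"tx": -0.07,"ty": -0.12,"tz": 0,"wx": 0,"wy": 0,"wz": 0,"hand": -1},{"tx": -0.07,"ty": -0.12,"tz": 0.15,"wx": 0,"wy": 0,"wz": 0,"hand": -1},{"tx": -0.07,"ty": -0.12,"tz": 0.2,"wx": 0,"wy": 0,"wz": 0,"hand": -1},{"tx": -0.07,"ty": -0.11,"tz": 0.2,"wx": 0,"wy": 0,"wz": 0,"hand": -1},{"tx": 0,"ty": 0,"tz": 0.2,"wx": 0,"wy": 0,"wz": 0,"hand": -1},{"tx": 0,"ty": 0,"tz": 0.12,"wx": 0,"wy": 0,"wz": 0,"hand": -1},{"tx": 0,"ty": 0,"tz": 0,"wx": 0,"wy": 0,"wz": 0,"hand": -1},{"tx": 0,"ty": 0,"tz": 0,"wx": 0,"wy": 0,"wz": 0,"hand": -1}]'

```text
clock: 15.35
eef_pos: [564.2, 38.8, 103.1]
tool_rot: [-0.148, 0.989, 0.0, -0.0]
wrist_force: [-0.4, -0.8, -1.1]
grip_width: 12.4
grasp_force: 60.5
```

```bash
python3 chk.py; python3 - <<'E'
from h import *
o=env.get_obs(); s=env.read_camera("side"); T=R.from_quat(o["tool_rot"]); L=o["eef_pos"]+T.apply([-74.3,0,.5])
u=proj(s,L); g=cv2.cvtColor(s["color"],cv2.COLOR_RGB2GRAY); x=int(round(u[0])); y=int(round(u[1])); print(u)
print("rows from",y-14); print(g[y-14:y+16,x-3:x+4:2].T)
print("row, cols from",x-20); print(g[y-1:y+2,x-20:x+24])
for p in ([0,34,6],[0,-34,-6]): print(proj(s,L+p))
print([proj(s,L+[a,0,0])[0].round(1) for a in(-34,34)])
a=s["color"].astype(int); m=((a[:,:,0]-a[:,:,2]>30)&(a[:,:,0]>90))[155:190,340:380]; print("\n".join("".join(".#"[v] for v in r) for r in m[12:26].astype(int)))
E
```

```text
15.35 tcp [564.2  38.8 103.1] rot [-1.48e-01  9.89e-01  1.00e-04 -2.00e-04] w 12.4 F [-0.4 -0.8 -1.1]
lens kin [635.2  60.5 102.6]
side lens ((349.8282775878906, 165.37892150878906), (11.375372886657715, 19.12769889831543), 96.47496032714844) pred [338.98 176.43] ->at z [680.8 104.6 102.6]
side lens ((339.47210693359375, 176.045166015625), (10.49075984954834, 19.155406951904297), 92.6878662109375) pred [338.98 176.43] ->at z [637.1  61.9 102.6]
to go [0.00878408 0.00169483 0.00267696]
[339.04834982 176.34386848]
rows from 162
[[127 125 128 129 130 130 115  63  68 129 165 192 198 197 198 198 198 198
  187 134  14  28  31 154 233 232 233 232 217 142]
 [128 128 131 129 129 129 113  39  95 155 170 195 197 197 198 195 197 197
  199 173  68  26  22 131 221 232 234 232 219 142]
 [126 139 167 174 152 114  92  36  93 155 169 199 195 199 197 196 198 197
  205 196  79  32  29 117 212 233 233 227 183 146]
 [209 218 217 219 217 214 175  62  84 142 166 191 199 196 198 198 197 197
  209 211  57  20  17 138 225 231 232 234 219 144]]
row, cols from 319
[[ 25  32  31  32  30  22  29  28  29  27  52 14
[... 470 characters left out ...]
8 129 125 134 139 124 107 104]]
[336.07575186 167.78285793]
[342.11875088 185.18654957]
[np.float64(327.7), np.float64(350.3)]
........................................
........................................
........................................
........................................
.....................##..##.............
....................###..###............
...................#########............
..................#########.............
....................#######.............
.....................#####..............
......................###...............
........................................
........................................
........................................
```

```bash
python3 - <<'E'
from h import *
f=np.load("f.npy"); o=env.get_obs(); I=[env.read_camera("side") for _ in range(4)]; s=I[0]
a=np.mean([i["color"].astype(float) for i in I],0); b=np.clip((a[:,:,0]-a[:,:,2])+20,0,None)
for x in range(351,362):
    c=b[166:182,x]; c=np.clip(c-np.median(c)-8,0,None); print(x,(c*np.arange(166,182)).sum()/max(c.sum(),1e-6),c.sum().round())
L=o["eef_pos"]+R.from_quat(o["tool_rot"]).apply([-74.3,0,.5]); print("lens",L.round(1),proj(s,L))
for z in(99,102.5,106): print(z,proj(s,fx(f,(48,0,z))),proj(s,fx(f,(61,0,z))))
t=env.read_camera("top"); print("top pred lens",proj(t,L),"hub",proj(t,(635,60.5,32)))
h=cv2.cvtColor(t["color"],cv2.COLOR_RGB2GRAY); u=proj(t,L).round().astype(int); print(u); print(h[u[1]-15:u[1]+16:2,u[0]-18:u[0]+19:2])
E
```

```text
351 169.47619047619048 5.0
352 169.1747572815534 13.0
353 168.47 38.0
354 168.63768115942028 69.0
355 168.15503875968992 16.0
356 167.9668049792531 30.0
357 171.48684210526315 10.0
358 172.87958115183247 96.0
359 175.0349344978166 229.0
360 173.43445945945945 370.0
361 173.207263064659 564.0
lens [635.5  60.5 103. ] [339.09176631 176.29670109]
99 [354.64133805 175.01037328] [358.88555342 174.36457702]
102.5 [354.70613614 174.06635208] [358.95756544 173.42111665]
106 [354.7711588  173.11905912] [359.02982659 172.47439229]
top pred lens [299.38528941 170.08598752] hub [300.39552224 175.60033276]
[299 170]
[[ 71  54  78  80  79  80  78  78  79  78  79  79  77  77  77  77  77  74
   80]
 [ 70  63  83  83  82  84  81  83  83  81  81  84  80  83  82  82  80  84
   83]
 [ 69  69  87  89  85  86  85  87  86  84  85  84  87  86  85  87  85  83
   88]
 [ 72  79  92  93  94  91  92  93  91  90  93  91  90  92  94  91  92  89
   85]
 [ 71  83 104 104 105 102 105 103 102 102 101 101  99  99  98  97 100  98
   95]
 [ 71  93 110 111 108 110 109 109 111 111 109 112 107 108 110 110 107 110
  102]
 [ 69  90 109 106 107 107 106 105 110 107 107 109 110 107 110 108 112 113
  105]
 [ 63  82  94  95  98  95  96  98  97  94  98 102 101 100 100  99 105 101
  100]
 [ 60  75  85  86  84  87  86  87  86  89  87  87  87  87  87  88  88  89
   94]
 [ 62  72  82  80  82  78  80  83  78  83  82  80  82  82  79  85  81  83
   79]
 [ 95  72  75  80  74  81  77  76  75  73  77  73  77  78  76  78  77  78
   77]
 [122  80  70  68  70  74  73  69  74  68  71  69  71  69  71  74  73  73
   77]
 [129  83  68  64  66  66  64  63  61  67  66  66  66  63  63  67  67  67
   82]
 [104  85  53  55  58  56  57  57  55  55  57  59  59  57  58  61  62  60
   97]
 [ 79  76  61  62  52  50  47  45  49  49  47  50  49  50  48  52  49  52
   85]
 [ 68  88 119 123 103  50  44  41  53  54  57  59  54  49  41  39  41  45
   54]]
```

The pointer axis in the side image is near row 173.4, which matches a focal height of about 102.5–103. The lens is at (635.3, 60.5, 102.8), level and still, so I hand in.

```bash
python3 -c "
from rig import env
print(env.get_obs()['qvel'].round(3)); print(env.hand_in())"
```

```text
[-0.003 -0.001  0.001  0.002  0.    -0.001]
the job is handed in; nothing more can be done
None
```

I handed the job in with the keeper clicked shut and the loupe held level and still. By my measurements the lens is centred over the boss within about 2 mm and level with the pointer tip within about 1 mm; no verdict came back.

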